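# Turn the watch-case holder home on its shaft

### The arm

A 6-joint arm with a two-finger parallel gripper is mounted at the origin on the work surface. World frame = base frame: x ahead of the robot, y to its left, z up, the work surface at z = 0. Lengths are in m, angles in rad, forces in N, time in s.
With the tool pointing down it reaches from about 0.3 to 0.825 m from the base axis. Payload 5.4 kg.
Tool frame: the origin (TCP) lies at the very end of the fingers, on their centre line; the grasp point (between the pads) lies 19 mm behind it (grip_depth is the distance from the TCP to the grasp point, in m); z points along the fingers, y is the line along which they close (so a half turn about z gives the same grasp; the last joint's range is limited). The gripper opens to 92 mm and grips with 3 to 60 N. Pads are 20 mm wide; open, the fingers measure 128 mm over their backs; the gripper's body (75 mm by 189 mm) begins 69 mm behind the grasp point.
Start: joints at [-1.32, 0.158, 1.597, -0, 1.386, -0.21], TCP at [0.256, -0.515, 0.19] pointing down, gripper open.
Joint ranges: [-2.91, 2.91], [-0.94, 2.29], [0.18, 2.7], [-1.29, 4.43], [0.17, 2.64], [-3, 3]. Speed limits (rad/s): [2.57, 2.57, 3.14, 3.14, 3.14, 3.14].

### API

Orientations are given as a unit quaternion [x, y, z, w].
In Python, from bench import * gives the robot as it stands.
- The arm moves only by the tool apply_moves, never from a script. Its argument "moves" is a list of rows, each a list of 5 numbers: the opening, from 0 (shut) to 1 (fully open), then the shift along the tool's x, y, z each as a share of 0.05 m, from -1 to 1, then the turn about the tool's z as a share of 0.1 rad, from -1 to 1. A call has 1 to 20 rows; each row shifts and turns the commanded pose from where the row before left it, along the tool's axes as they then stand; what a row does not reach is not made up. A row lasts 1/8 s, in which the tool goes at most 62.5 mm and 10.7 degrees, less where a joint would pass 70% of its speed; a pose out of reach is approached as far as the arm can. A call with a number of a shift or a turn outside -1 to 1 is refused whole. A call with a gripper value outside its range is refused whole. The fingers move at their own pace and stop on an object; "force" is the grip in N (left out, the last holds). Time passes only in rows, so rows that do not move let the fingers close. It gives the time, the measured TCP pose, the force, the opening and the grip force at its end, in the units of the state.
- state(): the state, without advancing time (a new reading comes with each control period).
- capture(name): name is "scene" or "side" or "wrist"; returns the picture (480x640x3 uint8, red, green, blue); there is no depth.
- camera_info(name): a dict with "fx", "fy", "cx", "cy" (pixels), "D" ([k1, k2, p1, p2, k3] as OpenCV has them; the pictures are not rectified), "eye" and "orientation" of the camera in the world. Camera axes: x right, y up, looking along -z (the intrinsics and any distortion apply to the point x, -y, -z); pixel columns grow to the right and rows downward; lengths in m; the calibration is good to about 2 mm. A picture is of the moment at which its call begins: read the wrist's pose just before it. camera_info takes no time and is no camera call; for the wrist camera it gives the pose at the moment of the call.
- close_job(): hands the job in; it is judged then, once.
The state is a dict: "time_s": time; "joint_pos": joint angles; "qvel": joint speeds; "tau": joint torques, N m; "eef_pos": TCP position; "orientation": TCP orientation; "ft_force": force on the tool from outside, world axes, zero at the start; "wrist_torque": the same for the moment, N m; "finger_gap": finger opening in m; "grip_force": force on a finger pad.
Only numpy, scipy, OpenCV 4.12 (cv2) and the standard library are available. Lean on these libraries where they do the work, as an engineer would, in place of code of your own. Each camera call takes 0.05 s, during which the arm holds its last target. There are 200 camera calls.

### The job

Two watch-case holders stand on the bench, each on the shaft of its own stand. One is seated, the other still sits high, with its two tabs resting on top of the stand's rim: turn that one on its shaft, without lifting it off, until both tabs drop into the notches and it lies fully home, then let go. Leave the seated holder alone.

Things in the scene. Friction and masses are not known exactly. Their poses are not given: they have to be found in the camera images.
- holder_a: The high holder on stand_a, loose aluminium, 0.25 kg: bored disc 56 mm wide, 14 thick; two tabs 12 wide reach 40 from the centre along its +x and -x. On the disc, to grip across: a hollow bar along x, 60 long, 28 wide, 14 to 42 mm above the underside, 4 pins 6 mm high on top. Origin: centre of the underside, z up. Starts 42 mm above the bench, 0.5 rad or more off the notches; turns either way.
- stand_a: Fixed dark steel stand of holder_a: flange 110 mm wide, body 88 wide with a rim (30 to 44 mm from the centre, top 42 mm above the bench) round a flat seat at 30 mm. Two notches 27 mm wide cut the rim down to the seat, along the stand's +x and -x. Fixed upright shaft 16 mm thick, tip 95 mm above the bench; the bore has 1 mm play all round. Origin: centre of the underside, on the bench.
- holder_b: The holder already seated on stand_b, underside 30 mm above the bench, tabs in the notches; same shape, axes and origin as holder_a. To be left alone. (holder_a drops 12 mm to lie like this by its own weight, or can be lowered, once its x axis is within 0.17 rad of its stand's, either way round: at most a quarter turn.)
- stand_b: The stand of holder_b, fixed, alike in all to stand_a, same axes and origin. Which of the two stands is on the left varies.
Things that resemble listed ones, but are neither listed nor needed, are in the scene too. What is shaped like the stand_a but blue or purple is not meant.

How it is judged:
At the end, for the whole second after the job is handed in: holder_a lies on stand_a's seat (underside within 4 mm of it, centred within 5 mm, level within 0.09 rad), tabs in the notches (x axes within 0.3 rad, either way round), released, at rest; holder_b still seated on stand_b (within 4 mm in height, 5 mm of the shaft) (z of holder_a in the frame of stand_a between 0.026 and 0.034 m and horizontal distance between holder_a and stand_a below 0.005 m and angle between the x axis of holder_a and the x axis of stand_a, either way round below 0.3 rad and angle between holder_a's own z axis and vertical below 0.09 rad and linear speed of holder_a below 0.02 m/s and z of holder_b in the frame of stand_b below 0.034 m and horizontal distance between holder_b and stand_b below 0.005 m); the robot touches nothing.
It fails at once if holder_a is lifted off its shaft (underside more than 90 mm above the bench) (z of holder_a in the frame of stand_a above 0.09 m).
It fails at once if the seated holder_b is disturbed (moved more than 6 mm) (distance of holder_b from where it was at the start of the episode above 0.006 m).
It also fails if it takes over 32 s, if anything falls off the work surface, if the arm or the gripper's body presses on something with over 40 N, if the wrist force passes 120 N, or if a joint passes its speed limit or range.

## Working session

There is one attempt and no reset: what is moved stays moved. The work goes in short steps, Python scripts to look and compute and a tool call to move; the robot and the scene stay as the last step left them, time stands still between calls to the robot, and variables do not carry over. Pictures are saved under pics/ and viewed, at most 10 in all, crops included, and the job is handed in when it is done.

Besides the shell and the picture viewer there is one more tool, called as a command line: name --pt "numbers of a row" for each row, then --argument value for the rest. apply_moves: Moves the arm, as the interface text tells. Its arguments: {"type":"object","properties":{"moves":{"type":"array"},"force":{"type":"number"}},"required":["moves"]}

```bash
mkdir -p pics; python3 - <<'E'
from bench import *
import cv2
for n in ("scene","side"):
    im=capture(n); cv2.imwrite(f"pics/{n}0.png",im[:,:,::-1]); 
    print(n,camera_info(n))
s=state(); print(s['time_s'],s['eef_pos'],s['orientation'],s['finger_gap'],s['ft_force'])
E
```

```text
scene {'fx': 470.7377159996683, 'fy': 470.7377159996683, 'cx': 314.45125159405177, 'cy': 234.93102636058975, 'D': array([0.02271937, 0.        , 0.        , 0.        , 0.        ]), 'eye': array([ 1.17931461, -0.41266243,  0.63832588]), 'orientation': array([0.38498649, 0.22603455, 0.45252872, 0.77195307])}
side {'fx': 588.4883683040755, 'fy': 588.4883683040755, 'cx': 320.36092785073095, 'cy': 235.4642066547524, 'D': array([-0.10360109,  0.        ,  0.        ,  0.        ,  0.        ]), 'eye': array([-0.12935525,  0.80349853,  0.6758366 ]), 'orientation': array([-0.16402352,  0.47194541,  0.82140075, -0.27507204])}
0.1 [ 0.25551776 -0.51443882  0.18902281] [ 9.73575002e-01  2.28365941e-01 -1.40661701e-05 -8.43597591e-04] 0.09226848783834671 [0.49756593 0.03819956 0.1676391 ]
```

View pics/scene0.png

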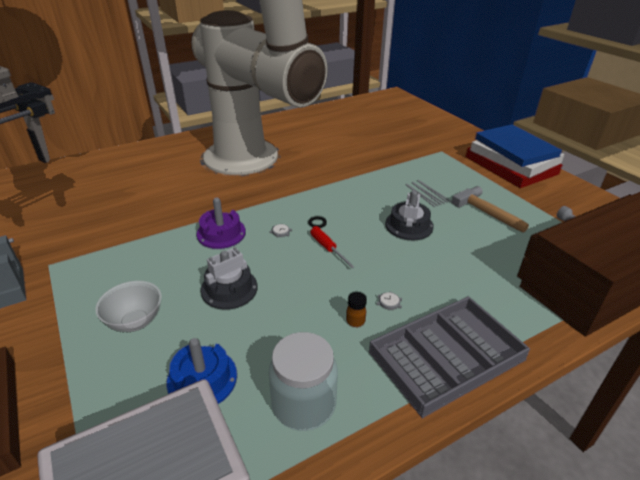

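View pics/side0.png

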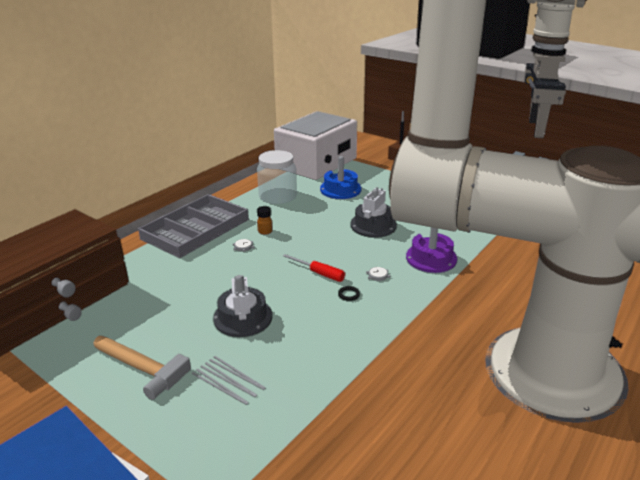

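The scene view shows two dark stands, at about (229,285) and (410,218); the side view has them at (374,215) and (242,308). The blue and purple stands are decoys. Next I zoom in on both dark stands to see which holder sits high.

```bash
cat > h.py <<'E'
import numpy as np, cv2
from scipy.spatial.transform import Rotation as R
def ray(ci,uv):
    K=np.array([[ci['fx'],0,ci['cx']],[0,ci['fy'],ci['cy']],[0,0,1]])
    p=cv2.undistortPoints(np.array(uv,float).reshape(-1,1,2),K,ci['D']).reshape(-1,2)
    d=np.c_[p[:,0],-p[:,1],-np.ones(len(p))]
    return R.from_quat(ci['orientation']).apply(d)
def onplane(ci,uv,z):
    d=ray(ci,uv); e=np.array(ci['eye']); return e+d*((z-e[2])/d[:,2])[:,None]
def project(ci,P):
    K=np.array([[ci['fx'],0,ci['cx']],[0,ci['fy'],ci['cy']],[0,0,1]])
    q=R.from_quat(ci['orientation']).inv().apply(np.atleast_2d(P)-ci['eye'])*[1,-1,-1]
    return cv2.projectPoints(q,np.zeros(3),np.zeros(3),K,ci['D'])[0].reshape(-1,2)
E
python3 - <<'E'
from bench import *
from h import *
rows=[]
for n,cs in (("scene",((229,278),(410,212))),("side",((374,210),(242,303)))):
    im=cv2.imread(f"pics/{n}0.png"); ci=camera_info(n)
    hsv=cv2.cvtColor(im,cv2.COLOR_BGR2HSV)
    r=[]
    for (u,v) in cs:
        r.append(cv2.resize(im[v-36:v+36,u-45:u+45],(400,300),interpolation=cv2.INTER_CUBIC))
        m=np.zeros(im.shape[:2],np.uint8)
        g=(im.max(2)<85)&(hsv[:,:,1]<110)
        m[v-45:v+45,u-45:u+45]=g[v-45:v+45,u-45:u+45]*255
        c=max(cv2.findContours(m,0,1)[0],key=cv2.contourArea)[:,0]
        P=onplane(ci,c,0.006)
        # lower rim: the flange edge. circle fit on hull
        h=cv2.convexHull(c)[:,0]
        print(n,(u,v),cv2.boundingRect(c), "hull pts",len(h))
        H=onplane(ci,h,0.006)[:,:2]
        # keep points on the camera side (flange front edge)
        d=H-np.array(ci['eye'])[:2]; 
        c0=onplane(ci,[(u,v+8)],0.006)[0,:2]; fr=(H-c0)@((np.array(ci['eye'])[:2]-c0))>0
        H=H[fr]
        from scipy.optimize import least_squares
        f=least_squares(lambda p:np.hypot(*(H-p).T)-0.055,c0,loss='soft_l1',f_scale=0.002)
        print(' centre',f.x,'res mm',np.round(f.fun*1e3,1))
    rows.append(np.hstack(r))
cv2.imwrite("pics/crops.png",np.vstack(rows))
E
```

```text
scene (229, 278) (200, 265, 57, 45) hull pts 25
 centre [ 0.51507171 -0.23181295] res mm [-1.  -1.  -0.3 -0.1 -0.2 -0.   0.   0.4  0.8  0.3 -0.1  0.  -0.5 -0.8
 -1.  -0.2]
scene (410, 212) (385, 202, 48, 39) hull pts 24
 centre [0.51865901 0.20307943] res mm [ 1.7 -0.2 -0.8  0.9  1.   0.9  0.1  0.   0.1 -0.3 -0.4 -0.2 -0.5  1.
  2.3]
side (374, 210) (351, 205, 46, 33) hull pts 22
 centre [ 0.50790474 -0.22644354] res mm [ 2.5 -2.  -1.9 -1.4 -0.9 -0.2  0.8  1.8  1.5  0.1 -0.3 -0.4 -0.7 -0.1
 -1.5 -0.5]
side (242, 303) (214, 288, 59, 49) hull pts 27
 centre [0.51067451 0.21048186] res mm [-1.1 -1.5 -2.1 -1.1 -0.3  0.3  0.5  0.9  0.5  0.2 -0.1 -0.6 -0.9 -1.3
 -1.3 -1.5]
```

View pics/crops.png

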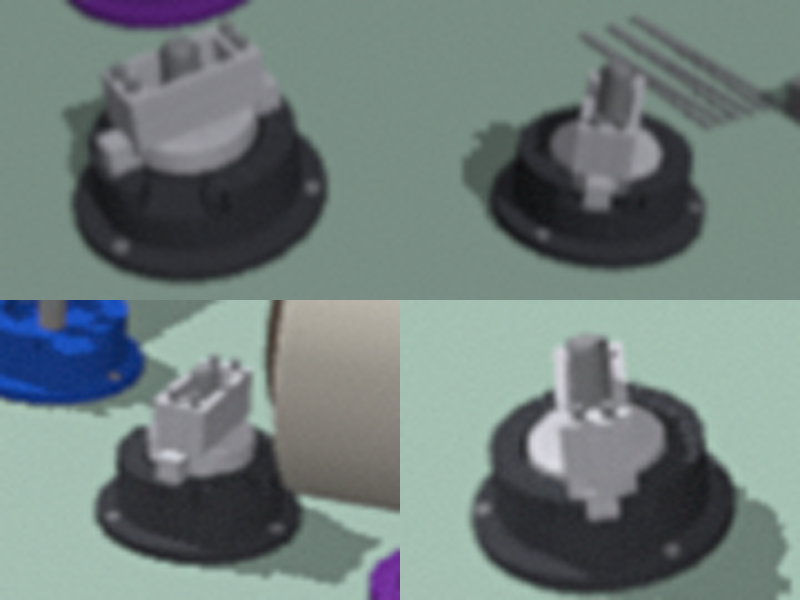

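Two things mark the left stand (scene centre near (0.511, -0.229)) as the high one: its tabs lie on top of the rim, and little shaft shows above the bar. On the right stand the tab is sunk in the notch and more shaft protrudes, so that one is seated. I move above the left one and look with the wrist camera.

apply_moves --pt "1 0.7 -0.28 0 0" --pt "1 0.7 -0.28 0 0" --pt "1 0.7 -0.28 0 0" --pt "1 0.7 -0.28 0 0" --pt "1 0.7 -0.28 0 0" --pt "1 0.7 -0.28 0 0" --pt "1 0.7 -0.28 0 0" --pt "1 0.7 -0.28 0 0" --pt "1 0.7 -0.28 0 0" --pt "1 0.7 -0.28 0 0" --pt "1 0 0 0 0" --pt "1 0 0 0 0"

```text
time_s: 1.6
eef_pos: [0.5063, -0.2343, 0.1895]
orientation: [0.974, 0.228, -0.0, -0.0]
ft_force: [0.1, -0.4, -0.3]
finger_gap: 0.0915
grip_force: 0.0
```

```bash
python3 - <<'E'
from bench import *
from h import *
ci=camera_info("wrist"); s=state(); im=capture("wrist")[:,:,::-1].copy(); cv2.imwrite("pics/w1.png",im)
np.save("w1.npy",ci,allow_pickle=True)
print(s['time_s'],s['eef_pos'],s['orientation'],ci['eye'],ci['orientation'],ci['fx'],ci['D'])
print(project(ci,[[.5115,-.229,.095],[.5115,-.229,.0],s['eef_pos']]))
E
```

```text
1.6 [ 0.50634823 -0.23429528  0.18951261] [ 9.73568543e-01  2.28394551e-01 -4.56743701e-04 -1.15617037e-04] [ 0.57208873 -0.20128877  0.38474871] [-0.11169591  0.0691797  -0.52205819  0.84272976] 342.27294088535456 [0.00609566 0.         0.         0.         0.        ]
[[322.53433018 232.22770013]
 [323.12413759 213.48165989]
 [325.49062944 278.35209402]]
```

View pics/w1.png

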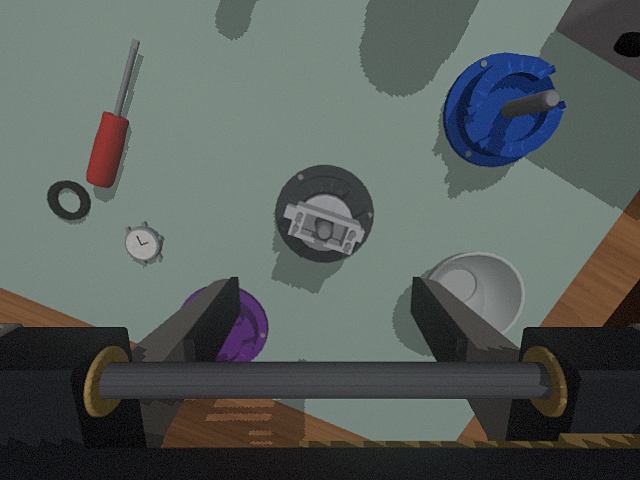

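The wrist view shows the stand's flange centred near (324,214) px. The bright holder's bar runs from about (286,210) to (363,247), with the shaft tip near (324,230). Now I measure the bar angle, flange centre and notch direction from a crop.

```bash
python3 - <<'E'
from h import *
from scipy.optimize import least_squares
ci=np.load("w1.npy",allow_pickle=True).item(); im=cv2.imread("pics/w1.png")
u0,v0=264,154
cr=im[v0:v0+120,u0:u0+120]; mx=cr.max(2); sat=mx.astype(int)-cr.min(2)
# flange: darker than mat and greyish
dark=((mx<75)&(sat<14)).astype(np.uint8)*255
# light grey metal
br=((mx>120)&(sat<14)).astype(np.uint8)*255
def big(m): 
    return max(cv2.findContours(cv2.morphologyEx(m,cv2.MORPH_CLOSE,np.ones((3,3))),0,1)[0],key=cv2.contourArea)[:,0]
c=big(dark|br)
c=c+[u0,v0]
P=onplane(ci,c,0.006)[:,:2]
f=least_squares(lambda p:np.hypot(*(P-p[:2]).T)-p[2],[.5115,-.229,.055],loss='soft_l1',f_scale=.001)
print('flange',f.x,np.std(f.fun))
b=big(br)+[u0,v0]
print('bright rect',cv2.minAreaRect(b))
B=onplane(ci,b,0.084)[:,:2]*1e3
r=cv2.minAreaRect(B.astype(np.float32)); print('bar z84',r)
vis=cv2.resize(cr,(600,600),interpolation=cv2.INTER_CUBIC)
vis=cv2.convertScaleAbs(vis,alpha=1.7)
cv2.imwrite("pics/w1c.png",vis)
E
```

```text
flange [ 0.51141859 -0.23018106  0.0549243 ] 0.001622395087466577
bright rect ((321.8999938964844, 228.80003356933594), (81.9029769897461, 31.30654525756836), 18.43494987487793)
bar z84 ((511.6149597167969, -228.36056518554688), (28.679332733154297, 73.19890594482422), 7.379948139190674)
```

View pics/w1c.png

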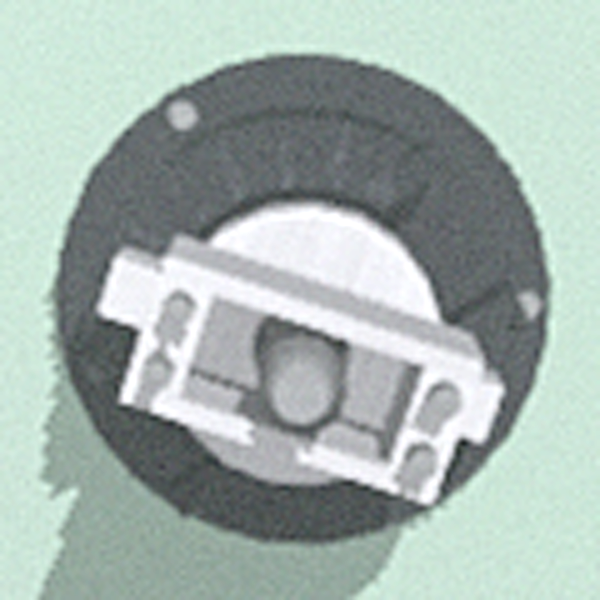

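The crop shows the bar tilted with its pins at (180,310), (440,400), (155,370) and (420,465). The notch walls look to be at about (405,205) and (470,305) on the upper right, and (185,500) on the lower left. I stretch the dark tones to measure the notches properly.

```bash
python3 - <<'E'
from h import *
ci=np.load("w1.npy",allow_pickle=True).item(); im=cv2.imread("pics/w1.png")
c=np.array([.5114,-.2302])
px=lambda p:np.array(p)/5+[264,154]
P=onplane(ci,px([(180,310),(440,400),(155,370),(420,465)]),.090)
for a,b in ((0,1),(2,3)):
    d=(P[b]-P[a]); print('pins',np.hypot(*d[:2]),np.degrees(np.arctan2(d[1],d[0])))
print('pin mean',P.mean(0)[:2]-c)
T=onplane(ci,px([(300,395)]),.095)[0,:2]; print('shaft tip off',T-c)
# rectified view of rim plane z=.042, 0.25 mm/px ; column = x, row = -y
n=150; g=(np.mgrid[-n//2:n//2,-n//2:n//2]).astype(float)*.0008
W=np.c_[c[0]+g[1].ravel(),c[1]-g[0].ravel(),np.full(n*n,.042)]
m=project(ci,W).astype(np.float32).reshape(n,n,2)
t=cv2.remap(im,m,None,cv2.INTER_CUBIC)
t=cv2.resize(cv2.cvtColor(t,cv2.COLOR_BGR2GRAY),(600,600),interpolation=cv2.INTER_CUBIC)
t=np.clip((cv2.GaussianBlur(t,(9,9),0).astype(float)-10)*4,0,255).astype(np.uint8)
cv2.imwrite("pics/rect.png",t)
E
```

```text
pins 0.048427797387623754 -82.98971134721126
pins 0.050046173199705835 -83.83241195364187
pin mean [ 3.15688790e-04 -2.69885046e-05]
shaft tip off [ 5.05302671e-05 -2.44853727e-04]
```

View pics/rect.png

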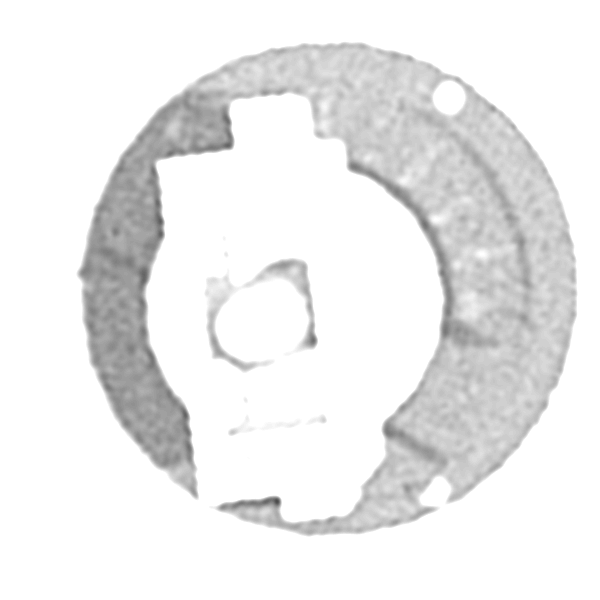

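The rectified rim (x right, y up, centre (300,300), 0.2 mm/px) shows notch walls at (450,330) and (385,430). That puts the notch at roughly -34°. I cross-check with the flange bolt holes and the wall lines.

```bash
python3 - <<'E'
from h import *
from bench import *
ci=np.load("w1.npy",allow_pickle=True).item()
c=np.array([.5114,-.2302])
px=lambda p:np.array(p)/5+[264,154]
def pr(n,ci,uv,z,c=c):
    P=onplane(ci,uv,z)[:,:2]-c
    print(n,z,np.round(np.hypot(*P.T)*1e3,1),np.round(np.degrees(np.arctan2(P[:,1],P[:,0])),1))
for z in (.008,.012): pr('holes a',ci,px([(182,115),(527,305)]),z)
cs=camera_info('scene')
sc=lambda p,u,v:(np.array(p))/(400/90)+[u-45,v-36]
# stand_b in scene crop (right half: subtract 400); tab tip and holes
for z in (.01,):
    pr('a holes scene',cs,sc([(120,245),(312,187)],229,278),z,np.array([.515,-.2318]))
    pr('b holes scene',cs,sc([(143,233),(295,207)],410,212),z,np.array([.5187,.2031]))
pr('b tab',cs,sc([(198,192)],410,212),.036,np.array([.5187,.2031]))
pr('a notch edges scene (top)',cs,sc([(140,183),(212,185)],229,278),.042,np.array([.515,-.2318]))
si=camera_info('side')
sd=lambda p,u,v:(np.array(p))/(400/90)+[u-45,v-36]
pr('b holes side',si,sd([(83,208),(272,250)],242,303),.01,np.array([.5107,.2105]))
pr('b tab side',si,sd([(202,210)],242,303),.036,np.array([.5107,.2105]))
E
```

```text
holes a 0.008 [49.  50.5] [ 57.8 -63.2]
holes a 0.012 [49.1 50. ] [ 57.3 -62.4]
a holes scene 0.01 [40.4 49.4] [-74.9  69.6]
b holes scene 0.01 [33.6 53.5] [-86.6  65.7]
b tab 0.036 [19.3] [-40.2]
a notch edges scene (top) 0.042 [29.7 28.7] [-64.4  -2.2]
b holes side 0.01 [51.5 38.1] [ 31.6 180. ]
b tab side 0.036 [30.5] [136.]
```

The three flange holes (120° apart, r≈50 mm) and both notch-edge readings agree on the notch axis: about -33°. The bar is at -83.4° (equivalently 96.6°), the centre is (0.5114, -0.2302), and the shaft tip and pins agree with it to 0.3 mm. So the holder needs +50° counter-clockwise. I align the gripper and descend partway.

apply_moves --pt "1 0.13 -0.03 0 -0.94" --pt "1 0 0 0 -0.94" --pt "1 0 0 0 -0.94" --pt "1 0 0 0 -0.94" --pt "1 0 0 0 -0.94" --pt "1 0 0 0 -0.94" --pt "1 0 0 0 -0.94" --pt "1 0 0 0 -0.94" --pt "1 0 0 0 -0.94" --pt "1 0 0 0 -0.94" --pt "1 0 0 0.4 -0.94" --pt "1 0 0 0.6 -0.95" --pt "1 0 0 0.6 -0.96" --pt "1 0 0 0 0" --pt "1 0 0 0 0" --pt "1 0 0 0 0"

```text
time_s: 3.65
eef_pos: [0.5129, -0.2307, 0.1117]
orientation: [0.666, 0.746, 0.0, 0.002]
ft_force: [1.1, 0.4, -0.3]
finger_gap: 0.0922
grip_force: 0.0
```

```bash
python3 - <<'E'
from bench import *
from h import *
ci=camera_info("wrist"); s=state(); im=capture("wrist")[:,:,::-1].copy(); cv2.imwrite("pics/w2.png",im)
np.save("w2.npy",ci,allow_pickle=True)
X=R.from_quat(s['orientation']).as_matrix()
d=np.array([.5114,-.2302,0])-s['eef_pos']
print(s['time_s'],s['eef_pos'],'yaw',np.degrees(np.arctan2(X[1,0],X[0,0])),'need tool',X.T@d,s['joint_pos'])
E
```

```text
3.65 [ 0.51292322 -0.23074193  0.11170851] yaw 96.51828753665589 need tool [ 0.00094498 -0.00169483  0.11170336] [-6.37536348e-01  1.95472133e-01  1.71484479e+00 -4.63850306e-05
  1.22825844e+00 -7.51288688e-01]
```

View pics/w2.png

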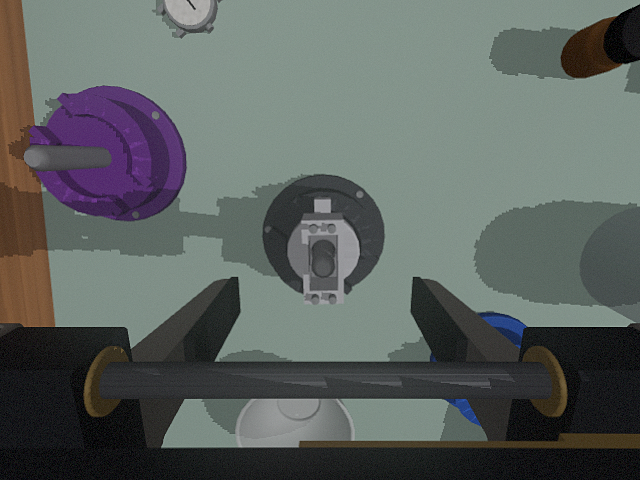

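The bar now stands vertical in the image, from (323,205) to (323,303), centred between the fingers, so the alignment is right. I correct 1–2 mm, descend to TCP z ≈ 0.063 and close gently.

apply_moves --pt "1 0.02 -0.03 0.24 0" --pt "1 0 0 0.24 0" --pt "1 0 0 0.24 0" --pt "1 0 0 0.24 0" --pt "1 0 0 0 0" --pt "0.25 0 0 0 0" --pt "0.25 0 0 0 0" --pt "0.25 0 0 0 0" --pt "0.25 0 0 0 0" --pt "0.25 0 0 0 0" --pt "0.25 0 0 0 0" --force 12

```text
time_s: 5.08
eef_pos: [0.5105, -0.2289, 0.0619]
orientation: [0.665, 0.747, -0.0, 0.0]
ft_force: [0.3, 0.2, 0.5]
finger_gap: 0.0338
grip_force: 0.0
```

apply_moves --pt "0.1 0 0 0 0" --pt "0.1 0 0 0 0" --pt "0.1 0 0 0 0" --pt "0.1 0 0 0 0" --force 12

```text
time_s: 5.58
eef_pos: [0.5112, -0.2289, 0.062]
orientation: [0.665, 0.747, 0.001, 0.001]
ft_force: [6.6, 1.1, -3.5]
finger_gap: 0.0147
grip_force: 12.0
```

```bash
python3 - <<'E'
from bench import *
for i in range(3):
    s=state(); print(s['eef_pos'],s['ft_force'],s['wrist_torque'],s['finger_gap'],s['grip_force'])
E
```

```text
[ 0.511217   -0.22888784  0.06198216] [ 6.57565849  1.0781161  -3.50701822] [ 0.15232048 -1.08807567  0.03464804] 0.014740939851245744 11.999508214822203
[ 0.511217   -0.22888784  0.06198216] [ 6.57565849  1.0781161  -3.50701822] [ 0.15232048 -1.08807567  0.03464804] 0.014740939851245744 11.999508214822203
[ 0.511217   -0.22888784  0.06198216] [ 6.57565849  1.0781161  -3.50701822] [ 0.15232048 -1.08807567  0.03464804] 0.014740939851245744 11.999508214822203
```

The gap reads 14.7 mm, not 28 mm, so I look before moving on.

```bash
python3 - <<'E'
from bench import *
from h import *
a=capture("wrist")[:,:,::-1][190:310,244:404]; b=capture("scene")[:,:,::-1][220:310,170:290]; c=capture("side")[:,:,::-1][150:240,320:440]
f=lambda i:cv2.resize(i,(400,300),interpolation=cv2.INTER_CUBIC)
cv2.imwrite("pics/g.png",np.vstack([np.hstack([f(a),f(b)]),np.hstack([f(c),f(c)*0])]))
s=state();print(s['time_s'],s['finger_gap'],s['grip_force'],s['ft_force'])
E
```

```text
5.725 0.014673103922993296 11.99959656179999 [ 5.3948673   1.08361052 -3.27829429]
```

View pics/g.png

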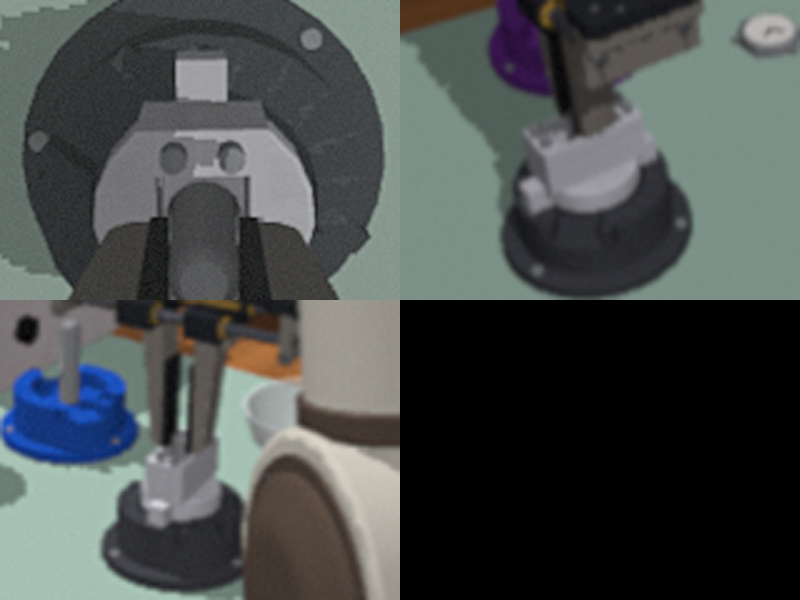

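The crops show the finger tips ending at the bar's top edge, with the pads flanking the shaft. I check numerically where a tip at TCP z should appear in the scene crop (tip seen near crop (590-400,130), bar top edge at (530-400,150)–(640-400,105)).

```bash
python3 - <<'E'
from bench import *
from h import *
for n,o in (("scene",(170,220)),("side",(320,150))):
    ci=camera_info(n); s=state(); X=R.from_quat(s['orientation']).as_matrix(); p=s['eef_pos']
    f=lambda P:np.round((project(ci,P)-o)*400/120)
    for sg in (1,-1):
        for z in (.062,.084,.095):
            q=p+X[:,1]*sg*.0075; q[2]=z
            print(n,'tip in, sg',sg,z,f([q-X[:,0]*.01,q+X[:,0]*.01]).tolist())
    c=np.array([.5114,-.2302,0])
    for z in (.084,.072):
        print(n,'bar top corners z',z,f([c+X[:,0]*a+X[:,1]*b+[0,0,z] for a,b in((.03,.014),(-.03,.014),(.03,-.014),(-.03,-.014))]).tolist())
    print(n,'shaft tip',f([c+[0,0,.095]]).tolist())
E
```

```text
scene tip in, sg 1 0.062 [[178.0, 163.0], [210.0, 149.0]]
scene tip in, sg 1 0.084 [[173.0, 133.0], [206.0, 119.0]]
scene tip in, sg 1 0.095 [[171.0, 117.0], [203.0, 104.0]]
scene tip in, sg -1 0.062 [[165.0, 149.0], [197.0, 135.0]]
scene tip in, sg -1 0.084 [[161.0, 119.0], [193.0, 105.0]]
scene tip in, sg -1 0.095 [[158.0, 103.0], [191.0, 90.0]]
scene bar top corners z 0.084 [[241.0, 113.0], [143.0, 154.0], [217.0, 88.0], [120.0, 127.0]]
scene bar top corners z 0.072 [[243.0, 129.0], [146.0, 171.0], [219.0, 104.0], [123.0, 144.0]]
scene shaft tip [[179.0, 104.0]]
side tip in, sg 1 0.062 [[176.0, 168.0], [163.0, 179.0]]
side tip in, sg 1 0.084 [[177.0, 139.0], [164.0, 150.0]]
side tip in, sg 1 0.095 [[178.0, 125.0], [165.0, 136.0]]
side tip in, sg -1 0.062 [[196.0, 173.0], [183.0, 184.0]]
side tip in, sg -1 0.084 [[197.0, 144.0], [184.0, 155.0]]
side tip in, sg -1 0.095 [[198.0, 130.0], [185.0, 141.0]]
side bar top corners z 0.084 [[143.0, 159.0], [182.0, 126.0], [180.0, 168.0], [219.0, 135.0]]
side bar top corners z 0.072 [[143.0, 175.0], [182.0, 141.0], [180.0, 184.0], [218.0, 150.0]]
side shaft tip [[182.0, 132.0]]
```

The pad-gap scale in the wrist view (87 px half-gap at 46 mm, 14.4 px at 7.35 mm) puts the visible tips about 25 mm nearer the camera than the stated TCP. So the fingers are closed on the bare shaft just above the bar, as both outside views show. I open, go 17 mm lower (still above the rim even if I am wrong), and close again.

apply_moves --pt "0.8 0 0 0 0" --pt "0.8 0 0 0 0" --pt "0.8 0 0 0 0" --pt "0.8 0 0 0 0" --pt "0.8 0 0 0 0" --pt "0.8 0 0 0 0" --pt "0.8 0 0 0.11 0" --pt "0.8 0 0 0.11 0" --pt "0.8 0 0 0.12 0" --pt "0.8 0 0 0 0"

```text
time_s: 6.98
eef_pos: [0.5099, -0.2285, 0.044]
orientation: [0.665, 0.747, -0.0, -0.001]
ft_force: [-0.1, -0.6, -0.9]
finger_gap: 0.0737
grip_force: 0.0
```

apply_moves --pt "0.1 0 0 0 0" --pt "0.1 0 0 0 0" --pt "0.1 0 0 0 0" --pt "0.1 0 0 0 0" --pt "0.1 0 0 0 0" --pt "0.1 0 0 0 0" --pt "0.1 0 0 0 0" --pt "0.1 0 0 0 0" --force 12

```text
time_s: 7.98
eef_pos: [0.5105, -0.229, 0.045]
orientation: [0.665, 0.747, 0.0, 0.0]
ft_force: [0.1, 0.1, -0.4]
finger_gap: 0.0282
grip_force: 11.9
```

The gap is 28.2 mm, so the bar is gripped with almost no side force. Now I turn it 0.87 rad counter-clockwise.

apply_moves --pt "0.1 0 0 0 -0.7" --pt "0.1 0 0 0 -0.7" --pt "0.1 0 0 0 -0.7" --pt "0.1 0 0 0 -0.7" --pt "0.1 0 0 0 -0.7" --pt "0.1 0 0 0 -0.7" --pt "0.1 0 0 0 -0.7" --pt "0.1 0 0 0 -0.7" --pt "0.1 0 0 0 -0.7" --pt "0.1 0 0 0 -0.7" --pt "0.1 0 0 0 -0.7" --pt "0.1 0 0 0 -0.7" --pt "0.1 0 0 0 -0.35" --pt "0.1 0 0 0 0" --pt "0.1 0 0 0 0"

```text
time_s: 9.85
eef_pos: [0.5102, -0.2288, 0.0447]
orientation: [0.287, 0.958, 0.0, -0.0]
ft_force: [0.2, -1.8, -2.7]
finger_gap: 0.0278
grip_force: 11.9
```

```bash
python3 - <<'E'
from bench import *
from h import *
s=state(); X=R.from_quat(s['orientation']).as_matrix()
print(s['time_s'],s['eef_pos'],'yaw',np.degrees(np.arctan2(X[1,0],X[0,0])),s['ft_force'],s['wrist_torque'],s['finger_gap'],s['grip_force'])
E
```

```text
9.85 [ 0.51022829 -0.2287972   0.04466224] yaw 146.68457198944634 [ 0.21248987 -1.77753054 -2.69668303] [-0.04973229 -0.08997362  0.02184412] 0.027798762634600172 11.92017674446106
```

Yaw is 146.7° (bar at -33.3°), and the wrist now carries about 2.7 N, which is the holder's weight. I lower it 12 mm gently.

apply_moves --pt "0.1 0 0 0.04 0" --pt "0.1 0 0 0.04 0" --pt "0.1 0 0 0.04 0" --pt "0.1 0 0 0.04 0" --pt "0.1 0 0 0.04 0" --pt "0.1 0 0 0.04 0" --pt "0.1 0 0 0 0"

```text
time_s: 10.72
eef_pos: [0.5107, -0.2289, 0.0331]
orientation: [0.286, 0.958, 0.0, 0.0]
ft_force: [0.5, 0.5, -1.4]
finger_gap: 0.0277
grip_force: 12.0
```

No upward reaction over the 12 mm, so it went in. I release and retreat straight up.

apply_moves --pt "0.75 0 0 0 0" --pt "0.75 0 0 0 0" --pt "0.75 0 0 0 0" --pt "0.75 0 0 0 0" --pt "0.75 0 0 0 0" --pt "0.75 0 0 0 0" --pt "0.75 0 0 -0.3 0" --pt "0.75 0 0 -0.5 0" --pt "0.75 0 0 -0.8 0" --pt "0.75 0 0 -0.8 0" --pt "0.75 0 0 -0.8 0" --pt "0.75 0 0 0 0" --pt "0.75 0 0 0 0"

```text
time_s: 12.35
eef_pos: [0.5102, -0.2288, 0.1929]
orientation: [0.286, 0.958, 0.0, -0.0]
ft_force: [-0.0, 0.3, -0.4]
finger_gap: 0.0691
grip_force: 0.0
```

```bash
python3 - <<'E'
from bench import *
from h import *
s=state(); print(s['time_s'],s['eef_pos'],s['ft_force'],s['finger_gap'])
f=lambda i:cv2.resize(i,(400,300),interpolation=cv2.INTER_CUBIC)
sc=capture("scene")[:,:,::-1]; si=capture("side")[:,:,::-1]; w=capture("wrist")[:,:,::-1]
cut=lambda i,u,v:f(i[v-36:v+36,u-45:u+45])
cv2.imwrite("pics/end.png",np.vstack([np.hstack([cut(sc,229,278),cut(sc,410,212)]),np.hstack([cut(si,374,210),f(w[150:315,214:434])])]))
E
```

```text
12.35 [ 0.51022294 -0.22876666  0.19286051] [-0.0067949   0.29037818 -0.35026397] 0.06911061477425338
```

View pics/end.png

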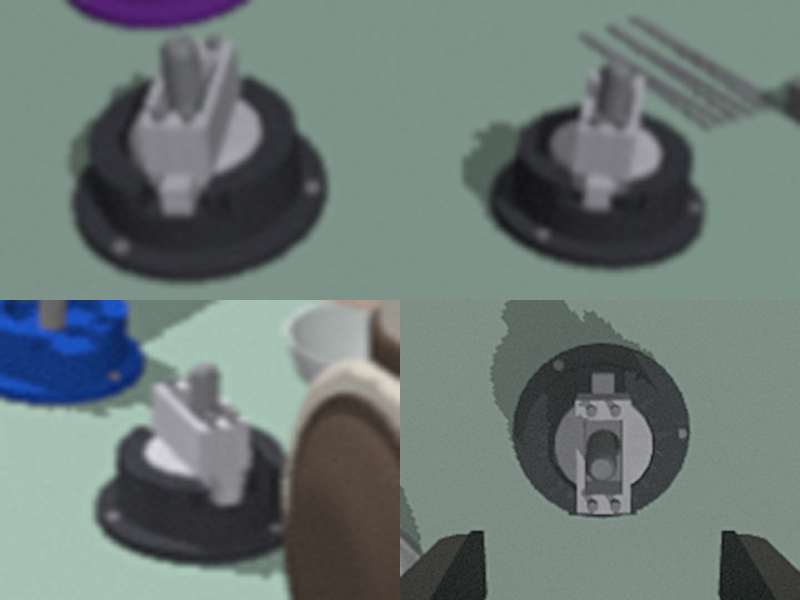

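The final views show holder_a's tab down in its notch (top-left crop, (178,195)) and its disc below the rim, with the shaft protruding as it does on the seated holder. holder_b is unchanged and the gripper is clear, so I hand the job in.

```bash
python3 -c "
from bench import *
print(close_job())"
```

```text
the job is handed in; nothing more can be done
None
```

I turned holder_a about 50° into its notches, lowered it onto the seat and released it. The final pictures show it home with holder_b untouched, and I handed the job in at about 12.5 s; no verdict came back.

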